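# Make up a market order: fruit in the bowl, corn held in the tongs

## Task

Make up a customer's order at the market stall: first drop the mangosteen into the steel bowl, then take the kitchen tongs and with them pick up the taller of the two corn pieces on the wooden board, never touching that piece with the gripper itself. Finish while still holding: the tongs stay gripped and squeezed, with the corn between their tips, lifted steadily about 10 cm clear of the board. Leave the mangosteen in the upright bowl and all the other produce where it is.

Things in the scene. Friction and masses are not known exactly. Their poses are not given: they have to be found in the camera images.
- mangosteen_mid (a point): Centre of the mangosteen: a round dark purple fruit, 48 mm across, 41 mm tall, with four small green leaves on top and a flat bottom; it stands on the table on its own. The point is on its axis, 20 mm above its underside; z is up. About 70 g.
- mangosteen: The same mangosteen; origin at the centre of its underside.
- bowl_rim (a point): Centre of the mouth of the open steel bowl: mouth 150 mm in diameter, bowl 55 mm tall (this point is 55 mm above the table), wall 4 mm. It stands loose on the table, 0.6 kg.
- bowl: The same bowl; origin at the centre of its underside, z up.
- tongs: Loose kitchen tongs lying on the table, 205 mm long, about 90 g: two steel arms in a V, hinged on a small steel head. Origin on the hinge axis at table level; x along the centre line from hinge to tips, z up; the arms open along y. A spring keeps them open; squeezing the black sleeves closes the tips. They can be carried half open with the gripper closed only 5 to 7 mm past first contact.
- tongs_grip (a point): Where to grip the tongs across both arms from above: on the centre line, 95 mm from the hinge, 22 mm above their underside, at the centre of mass. At rest the black sleeves are here 53 mm apart over their outsides; each is 66 mm long and 32 mm high (6 to 38 mm above the table). x points to the tips, y across. The spring pushes back with 6 to 7 N; squeeze the corn with 20 N or more.
- tongs_tips (a point): Midway between the tips: on the centre line, 95 mm beyond tongs_grip, 20 mm above the underside. Tips are 40 mm high (0 to 40 mm above the table), 40 mm long, a little hollow inside; the clear gap at rest is about 70 mm. Per mm that the sleeves are squeezed together the gap shrinks by 2 mm; it meets the 42 mm corn with the sleeves about 35 mm apart.
- jaw_l: The left arm of the tongs (on the +y side of the tongs' centre line), with its tip. Origin on the hinge axis.
- jaw_r: The right arm of the tongs (on the -y side), with its tip. Origin on the hinge axis.
- corn_tall_mid (a point): Centre of the taller corn piece, the one to lift: a cut length of white and purple corn cob standing on its cut end on the board, 42 mm in diameter, 60 mm tall; the point is half-way up, 30 mm above the board. z is its axis. About 90 g.
- corn_tall: The same taller corn piece; origin at the centre of its lower end.
- corn_short_mid (a point): Centre of the shorter corn piece, to be left standing: same diameter 42 mm, only 36 mm tall, about 10 cm beside the taller one on the same board; the point is half-way up, 18 mm above the board.
- board: Low wooden board lying fixed on the table, 110 mm (its x) by 220 mm (its y), 12 mm thick; origin at the centre of its underside. The two corn pieces stand on it side by side along its y.
- tomato: Bystander: a red tomato, 74 mm across, 52 mm tall; origin under its centre.
- avocado: Bystander: a dark avocado standing upright, 80 mm across, 94 mm tall; origin under its centre.
- cucumber: Bystander: a green cucumber lying down, 160 mm long (its x), 40 mm thick; origin on the table under its centre.
There are look-alikes about, which are no part of the job. Leave any orange look-alike of the tongs alone.

How it is judged:
By the outcome, as a careful person would: the job done as asked, in the order asked, and still so for the second after the job is handed in, while the arm keeps its last pose, push and grip.
It also fails if it takes over 67 s, if anything falls off the work surface, if the arm or the gripper's body presses on something with over 40 N, if the wrist force passes 120 N, or if a joint passes its speed limit or range.

## Robot

A 6-joint arm with a two-finger parallel gripper is mounted at the origin on the work surface. World frame = base frame: x ahead of the robot, y to its left, z up, the work surface at z = 0. Lengths are in m, angles in rad, forces in N, time in s.
With the tool pointing down it reaches from about 0.375 to 0.9 m from the base axis. Payload 3.1 kg.
Tool frame: the origin (TCP) lies at the very end of the fingers, on their centre line; the grasp point (between the pads) lies 19 mm behind it; z points along the fingers, y is the direction in which the jaws open and shut (so a half turn about z gives the same grasp; the last joint's range is limited). The gripper opens to 87 mm and grips with 3 to 60 N. Pads are 19 mm wide; open, the fingers measure 117 mm over their backs; the gripper's body (75 mm by 190 mm) begins 51 mm behind the grasp point.
Start: joints at [-1.391, 0.527, 1.433, -0, 1.181, -0.178], TCP at [0.219, -0.585, 0.202] pointing down, gripper open.
Joint ranges: [-3.08, 3.08], [-0.75, 2.2], [0.22, 2.44], [-1.43, 4.57], [0, 2.65], [-2.85, 2.85]. Speed limits (rad/s): [2.79, 2.79, 3.14, 3.14, 3.14, 3.14].

## Interface

Orientations are given as a unit quaternion [x, y, z, w].
In Python, from rig import robot gives the robot as it stands.
- The arm moves only by the tool arm_command, never from a script. Its argument "targets" is a list of rows, each a list of 5 numbers: the shift along the tool's x, y, z in cm, then the turn about the tool's z in rad, then the finger opening in cm, from 0 to 8.7. In form: [[dx, dy, dz, spin, hand], ...]. A call has 1 to 5 rows; each row is the pose to reach, as a shift and turn from the pose commanded when the call began, along the tool's axes at that moment; what a row does not reach only later rows make up. A row lasts 1/8 s, in which the tool goes at most 62.5 mm and 10.7 degrees, less where a joint would pass 70% of its speed; a pose out of reach is approached as far as the arm can. A call with a gripper value outside its range is refused whole. The fingers move at their own pace and stop on an object; "newtons" is the grip in N (left out, the last holds). Time passes only in rows, so rows that repeat a pose let the fingers close. It gives the time, the measured TCP pose, the force and the opening at its end, in the units of the state.
- robot.get_obs(): the state, without advancing time (a new reading comes with each control period).
- robot.camera(name): name is "scene" or "top" or "wrist"; returns (picture, depth): 480x640x3 uint8, red, green, blue; 480x640 float32, m along the optical axis (not along the pixel's ray), 0 where there is no reading.
- robot.camera_model(name): a dict with "mtx" (3x3 intrinsics, pixels), "extrinsics" (4x4, takes a point from world to camera coordinates). Camera axes: x right, y up, looking along -z (the intrinsics and any distortion apply to the point x, -y, -z); pixel columns grow to the right and rows downward; lengths in m; the calibration is good to about 2 mm. A picture is of the moment at which its call begins: read the wrist's pose just before it. camera_model takes no time and is no camera call; for the wrist camera it gives the pose at the moment of the call.
- robot.hand_in(): hands the job in, once; it reports no verdict.
The state is a dict: "time": time; "q": joint angles; "joint_velocities": joint speeds; "joint_torque": joint torques, N m; "position": TCP position; "tool_rot": TCP orientation; "ft_force": force on the tool from outside, world axes, zero at the start; "moment": the same for the moment, N m; "grip_width": finger opening in m.
Only numpy, scipy, OpenCV 4.12 (cv2) and the standard library are available. Lean on these libraries where they do the work, as an engineer would, in place of code of your own. Each camera call takes 0.05 s, during which the arm holds its last target.

## Working session

There is one attempt and no reset: what is moved stays moved. The work goes in short steps, Python scripts to look and compute and a tool call to move; the robot and the scene stay as the last step left them, time stands still between calls to the robot, and variables do not carry over. Pictures are saved under pics/ and viewed, and the job is handed in when it is done.

Besides the shell and the picture viewer there is one more tool, called after "Emit:" as a command line: name --pt "numbers of a row" for each row, then --argument value for the rest. arm_command: Moves the arm, as the interface text tells. Its arguments: {"type":"object","properties":{"targets":{"type":"array","items":{"type":"array","items":{"type":"number"}}},"newtons":{"type":"number"}},"required":["targets"]}

```bash
mkdir -p pics; ls; cat > h.py <<'E'
import numpy as np, cv2
from rig import robot
def snap(n,f):
    m=robot.camera_model(n); p,d=robot.camera(n)
    cv2.imwrite(f'pics/{f}.png',p[:,:,::-1]); np.savez(f'pics/{f}.npz',p=p,d=d,mtx=np.array(m['mtx']),ext=np.array(m['extrinsics']))
    return p,d,m
def load(f):
    z=np.load(f'pics/{f}.npz'); return z
def ray(z,u,v):
    K=z['mtx'];T=z['ext']
    c=np.array([(u-K[0,2])/K[0,0],-(v-K[1,2])/K[1,1],-1.0])
    R=T[:3,:3];o=-R.T@T[:3,3]
    return o,R.T@c
def plane(z,u,v,h):
    o,d=ray(z,u,v); return o+d*(h-o[2])/d[2]
def cloud(z):
    K=z['mtx'];T=z['ext'];d=z['d']
    v,u=np.mgrid[:480,:640]
    c=np.stack([(u-K[0,2])/K[0,0]*d,-(v-K[1,2])/K[1,1]*d,-d],-1)
    P=(c-T[:3,3])@T[:3,:3]; P[d==0]=np.nan
    return P
E
python3 - <<'E'
from h import *
for n in('top','scene','wrist'):
    p,d,m=snap(n,n+'0'); print(n,np.round(m['mtx'],1).tolist(),[k for k in m],np.round(m['extrinsics'],3).tolist(),(d>0).mean())
    print({k:v for k,v in m.items() if k not in('mtx','extrinsics')})
print(robot.get_obs())
E
```

```text
pics
top [[622.9, 0.0, 315.7], [0.0, 622.9, 230.4], [0.0, 0.0, 1.0]] ['mtx', 'extrinsics'] [[0.016, -1.0, 0.006, -0.025], [0.98, 0.017, 0.197, -0.537], [-0.197, 0.003, 0.98, -1.477], [0.0, 0.0, 0.0, 1.0]] 0.9960091145833333
{}
scene [[479.7, 0.0, 320.0], [0.0, 479.7, 241.9], [0.0, 0.0, 1.0]] ['mtx', 'extrinsics'] [[-0.315, 0.949, -0.004, 0.176], [-0.776, -0.255, 0.577, 0.403], [0.547, 0.184, 0.817, -1.305], [0.0, 0.0, 0.0, 1.0]] 0.9959407552083334
{}
wrist [[358.1, 0.0, 317.1], [0.0, 358.1, 234.0], [0.0, 0.0, 1.0]] ['mtx', 'extrinsics'] [[0.352, -0.936, -0.003, -0.623], [0.908, 0.342, -0.242, 0.031], [0.227, 0.082, 0.97, -0.39], [0.0, 0.0, 0.0, 1.0]] 0.9491373697916666
{}
{'time': 0.15, 'q': array([-1.39050979e+00,  5.28246980e-01,  1.43363330e+00,  1.89950691e-05,
        1.18139379e+00, -1.78512349e-01]), 'joint_velocities': array([ 0.00028228, -0.00273692, -0.00509978, -0.00031103,  0.00081148,
        0.00077163]), 'joint_torque': array([ 8.00064663e-04, -4.40429163e+01, -1.76843637e+01,  6.33310829e-02,
        5.52655163e-02, -1.02555866e-04]), 'position': array([ 0.21938405, -0.58458408,  0.20149187]), 'tool_rot': array([ 9.83951330e-01,  1.78435066e-01,  8.03768967e-06, -8.40714227e-04]), 'ft_force': array([ 0.38547492,  0.18210154, -0.15090169]), 'moment': array([-0.00734097,  0.00906167, -0.00560492]), 'grip_width': 0.08690983557457385}
```

View pics/top0.png

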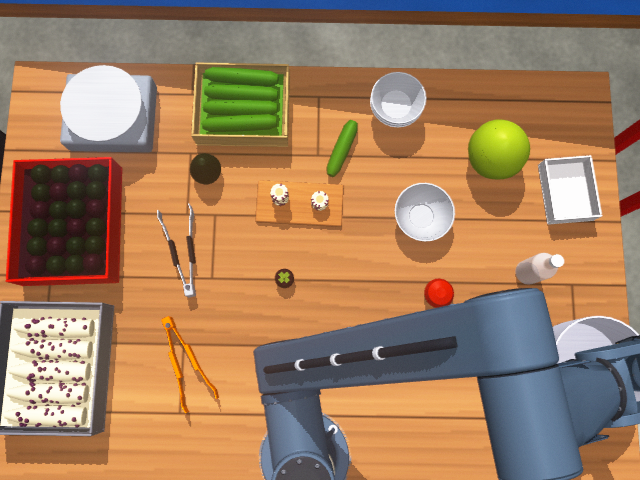

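View pics/scene0.png

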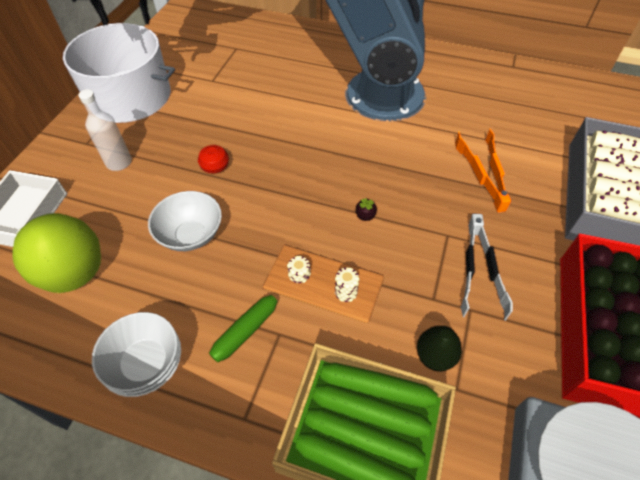

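The top view shows:
- **Mangosteen:** the only one, at (284,278).
- **Bowls:** a single steel bowl at (425,212) and what looks like a stack at (398,98).
- **Tongs:** steel with black sleeves at (180,250). The orange look-alike is at (190,365).
- **Corn:** pieces at (279,194) and (319,200). In the scene view the one at (346,285) looks taller.

I'll measure these next.

```bash
python3 - <<'E'
from h import *
for n in('top0','scene0'):
    z=load(n);P=cloud(z);p=z['p'].astype(int)
    print(n)
    pts={'top0':dict(mang=(284,278),bowl=(425,212),bowl2=(398,98),cA=(279,194),cB=(319,200),hinge=(188,290),tipL=(160,213),tipR=(191,209),board=(300,215),table=(350,280)),
     'scene0':dict(mang=(366,208),bowl=(185,221),bowl2=(137,350),cA=(346,275),cB=(298,262),hinge=(478,217),board=(322,270),table=(330,220))}[n]
    for k,(u,v) in pts.items(): print(k,np.round(np.nanmedian(P[v-1:v+2,u-1:u+2].reshape(-1,3),0),3))
    # objects from height
    H=P[:,:,2]
    M=((H>0.012+0.02)&(H<0.15)&(P[:,:,0]<1.0)).astype(np.uint8)
    c,l,s,ce=cv2.connectedComponentsWithStats(M)
    for i in range(1,c):
        if s[i,4]>60:
            q=P[l==i]; 
            print('blob',np.round(ce[i]),s[i,4],'min',np.round(np.percentile(q,2,0),3),'max',np.round(np.percentile(q,98,0),3),'top',np.round(q[:,2].max(),3))
z=load('top0')
a=cv2.resize(z['p'][180:300,140:350,::-1],None,fx=3.8,fy=3.8,interpolation=cv2.INTER_CUBIC);cv2.imwrite('pics/crop1.png',a)
z=load('scene0')
a=cv2.resize(z['p'][180:330,250:520,::-1],None,fx=2.9,fy=2.9,interpolation=cv2.INTER_CUBIC);cv2.imwrite('pics/crop2.png',a)
E
```

```text
top0
mang [0.421 0.059 0.041]
bowl [ 0.6   -0.295  0.005]
bowl2 [ 0.897 -0.225  0.035]
cA [0.623 0.075 0.073]
cB [ 0.617 -0.023  0.048]
hinge [0.388 0.291 0.039]
tipL [0.584 0.378 0.014]
tipR [0.593 0.298 0.027]
board [0.585 0.024 0.011]
table [ 0.423 -0.104  0.   ]
blob [240. 102.] 7073 min [0.77  0.064 0.035] max [0.967 0.296 0.09 ] top 0.098
blob [107. 109.] 7009 min [0.746 0.411 0.04 ] max [0.93  0.618 0.112] top 0.117
blob [398.  98.] 2087 min [ 0.816 -0.282  0.033] max [ 0.945 -0.154  0.08 ] top 0.086
blob [498. 149.] 2894 min [ 0.679 -0.525  0.061] max [ 0.803 -0.399  0.146] top 0.15
blob [342. 146.] 509 min [ 0.699 -0.111  0.032] max [ 0.826 -0.05   0.045] top 0.047
blob [205. 168.] 736 min [0.661 0.232 0.035] max [0.724 0.298 0.095] top 0.099
blob [572. 187.] 851 min [ 0.578 -0.722  0.033] max [ 0.741 -0.593  0.055] top 0.059
blob [ 62. 220.] 13171 min [0.403 0.478 0.041] max [0.698 0.72  0.103] top 0.113
blob [427. 208.] 899 min [ 0.52  -0.355  0.033] max [ 0.661 -0.214  0.059] top 0.063
blob [279. 194.] 297 min [0.609 0.056 0.035] max [0.648 0.096 0.079] top 0.081
blob [31
[... 1805 characters left out ...]
043 0.032] max [0.442 0.08  0.047] top 0.049
blob [483. 258.] 727 min [0.381 0.284 0.032] max [0.597 0.378 0.044] top 0.048
blob [299. 267.] 401 min [ 0.601 -0.042  0.034] max [ 0.64  -0.003  0.051] top 0.052
blob [347. 282.] 590 min [0.612 0.058 0.034] max [0.651 0.098 0.075] top 0.076
blob [242. 326.] 1114 min [ 0.7   -0.111  0.032] max [ 0.828 -0.049  0.041] top 0.042
blob [136. 353.] 5357 min [ 0.818 -0.282  0.032] max [ 0.946 -0.153  0.079] top 0.082
blob [440. 347.] 1589 min [0.68  0.232 0.034] max [0.735 0.299 0.093] top 0.095
blob [365. 421.] 17396 min [0.775 0.065 0.038] max [0.966 0.295 0.089] top 0.092
blob [576. 442.] 9298 min [0.749 0.411 0.044] max [0.869 0.552 0.108] top 0.111
```

View pics/crop1.png

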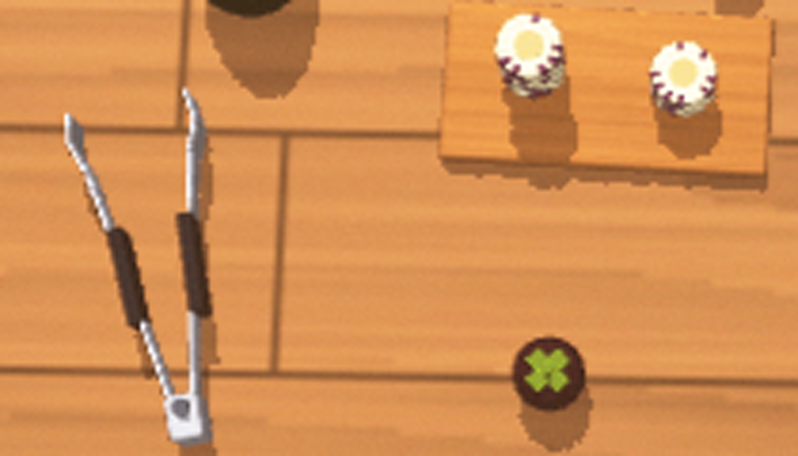

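View pics/crop2.png

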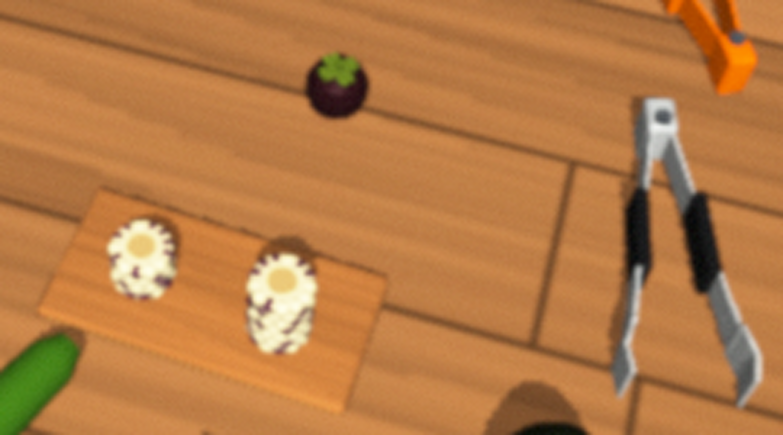

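Choices:
- **Bowl:** the single one at top (425,212), with its rim at z≈0.057. The other, at (398,98), is a stack 82 mm high.
- **Tall corn:** the piece at top (279,194), z≈0.074. The other is at 0.050.
- **Tongs:** the steel ones.
- **Mangosteen:** the only one, confirmed in the crop by its green leaves.

Next I'll refine the positions and work out the moves.

```bash
cat >> h.py <<'E'
def go(x,y,z,yaw=None,o=None):
    "shift in tool cm + spin for a world target"
    from scipy.spatial.transform import Rotation as R
    o=o or robot.get_obs(); r=R.from_quat(o['tool_rot']); m=r.as_matrix()
    s=m.T@(np.array([x,y,z])-o['position'])*100
    cy=np.arctan2(m[1,0],m[0,0])
    sp=0 if yaw is None else (cy-yaw+np.pi)%(2*np.pi)-np.pi
    print('at',np.round(o['position'],4),'yaw',round(cy,3),'t',o['time'],'grip',round(o['grip_width'],4),'F',np.round(o['ft_force'],1),'-> shift',np.round(s,2),'spin',round(sp,3))
def circ(M,P):
    pass
E
python3 - <<'E'
from h import *
for n in('top0','scene0'):
    z=load(n);P=cloud(z);p=z['p'].astype(np.uint8);hsv=cv2.cvtColor(p,cv2.COLOR_RGB2HSV)
    u,v={'top0':(284,278),'scene0':(366,208)}[n]
    # mangosteen silhouette: dark/green within window
    w=np.zeros((480,640),bool);w[v-18:v+19,u-18:u+19]=1
    M=w&(P[:,:,2]>0.012)
    c=np.argwhere(M).mean(0)[::-1];print(n,'mang centroid',c,plane(z,*c,0.022),'n',M.sum())
    # black sleeves
    B=(hsv[:,:,2]<75)&(P[:,:,2]>0.02)&(P[:,:,0]>.4)&(P[:,:,0]<.56)&(P[:,:,1]>.27)&(P[:,:,1]<.38)
    cc,l,s,ce=cv2.connectedComponentsWithStats(B.astype(np.uint8))
    for i in range(1,cc):
        if s[i,4]>30:
            q=P[l==i];q=q[q[:,2]>0.034];print(' sleeve',ce[i],len(q),'mean',q.mean(0).round(4),'min',q.min(0).round(3),'max',q.max(0).round(3))
            d=np.linalg.svd(q[:,:2]-q[:,:2].mean(0))[2][0];print('  dir',np.arctan2(d[1],d[0]))
    T=(P[:,:,2]>0.03)&(P[:,:,2]<.06)&(P[:,:,0]>.35)&(P[:,:,0]<.62)&(P[:,:,1]>.27)&(P[:,:,1]<.4)
    q=P[T]; 
    for side in(0,1):
        pass
    far=q[q[:,0]>.57];print(' tips',far.round(3).tolist()[:40:3])
    near=q[q[:,0]<.40];print(' head',near.mean(0),near.min(0),near.max(0))
    b=P[(P[:,:,2]>.05)&(P[:,:,2]<.065)&(abs(P[:,:,0]-.59)<.09)&(abs(P[:,:,1]+.284)<.09)]
    A=np.c_[2*b[:,:2],np.ones(len(b))];s=np.linalg.lstsq(A,(b[:,:2]**2).sum(1),rcond=None)[0];print(' bowl',s[:2],'r',np.sqrt(s[2]+s[0]**2+s[1]**2))
    for nm,(x,y,h) in dict(tall=(.63,.077,.072),short=(.62,-.023,.048)).items():
        M=(P[:,:,2]>h-.005)&(P[:,:,2]<h+.015)&(np.hypot(P[:,:,0]-x,P[:,:,1]-y)<.035)
        print(' ',nm,P[M].mean(0).round(4),P[M].min(0).round(3),P[M].max(0).round(3))
go(.40,-.25,.2,.2)
E
```

```text
top0 mang centroid [283.96917808 278.01027397] [0.42299982 0.06017993 0.022     ] n 292
 sleeve [191.70454545 249.90909091] 17 mean [0.4933 0.2909 0.0375] min [0.459 0.285 0.034] max [0.517 0.295 0.041]
  dir -2.9964250705259983
 sleeve [173.53030303 251.65151515] 31 mean [0.4825 0.335  0.0374] min [0.452 0.324 0.034] max [0.51  0.346 0.045]
  dir -2.843073485199597
 tips [[0.604, 0.303, 0.043], [0.6, 0.304, 0.04], [0.598, 0.299, 0.036], [0.591, 0.299, 0.047], [0.586, 0.38, 0.039], [0.588, 0.296, 0.038], [0.586, 0.297, 0.033], [0.583, 0.298, 0.036], [0.58, 0.379, 0.031], [0.576, 0.38, 0.037], [0.574, 0.38, 0.035], [0.576, 0.296, 0.032], [0.573, 0.376, 0.031]]
 head [0.38745696 0.29211795 0.03956338] [0.37379997 0.27987129 0.030491  ] [0.39969345 0.30562384 0.04796681]
 bowl [ 0.58977121 -0.28312636] r 0.07140856463717743
  tall [0.6294 0.0771 0.0722] [0.608 0.056 0.067] [0.65  0.098 0.081]
  short [ 0.6187 -0.0236  0.0477] [ 0.599 -0.043  0.043] [ 0.64  -0.003  0.056]
scene0 mang centroid [366.152      208.69066667] [0.42294598 0.06057056 0.022     ] n 375
 sleeve [470.25 258.75] 107
[... 303 characters left out ...]
 0.297, 0.042], [0.582, 0.297, 0.043], [0.585, 0.296, 0.039], [0.586, 0.297, 0.039], [0.587, 0.297, 0.037], [0.589, 0.298, 0.036], [0.591, 0.298, 0.037], [0.594, 0.3, 0.039], [0.594, 0.299, 0.034], [0.571, 0.377, 0.04], [0.596, 0.299, 0.034], [0.571, 0.377, 0.035]]
 head [0.38936039 0.29163452 0.03995025] [0.37391731 0.27996426 0.03096984] [0.39995255 0.30485766 0.04759935]
 bowl [ 0.5902257  -0.28304601] r 0.07168896892904167
  tall [0.6315 0.0771 0.0719] [0.607 0.055 0.067] [0.652 0.099 0.076]
  short [ 0.6208 -0.0229  0.0478] [ 0.598 -0.045  0.043] [ 0.642 -0.002  0.052]
at [ 0.2194 -0.5846  0.2015] yaw 0.359 t 0.15 grip 0.0869 F [ 0.4  0.2 -0.2] -> shift [ 28.66 -24.99   0.2 ] spin 0.159
```

Emit:
arm_command --pt "4.5 -4 0 0.03 8.7" --pt "9 -8 0 0.06 8.7" --pt "13.5 -12 0 0.1 8.7" --pt "18 -16 0 0.13 8.7" --pt "22.5 -20 0 0.16 8.7"

```text
time: 0.78
position: [0.3605, -0.3171, 0.2022]
tool_rot: [0.995, 0.098, 0.0, -0.0]
ft_force: [1.3, -0.4, -0.8]
grip_width: 0.0872
```

```bash
python3 -c "
from h import *
go(.423,.0604,.15,.2)"
```

```text
at [ 0.3605 -0.3171  0.2022] yaw 0.197 t 0.775 grip 0.0872 F [ 1.3 -0.4 -0.8] -> shift [ 13.52 -35.8    5.22] spin -0.003
```

Emit:
arm_command --pt "3 -5.2 1 0 8.7" --pt "6 -10.4 2 0 8.7" --pt "9 -15.6 3 0 8.7" --pt "11 -21 4 0 8.7" --pt "12.5 -26.5 5 0 8.7"

```text
time: 1.4
position: [0.4308, -0.0328, 0.152]
tool_rot: [0.995, 0.099, 0.001, 0.0]
ft_force: [0.8, 0.5, -0.2]
grip_width: 0.0868
```

Emit:
arm_command --pt "0.5 -5 0 0 8.7" --pt "1 -9.3 0 0 8.7" --pt "1 -9.3 0 0 8.7"

```text
time: 1.78
position: [0.4204, 0.0612, 0.1521]
tool_rot: [0.995, 0.102, -0.001, -0.0]
ft_force: [0.2, 0.2, 0.3]
grip_width: 0.087
```

```bash
python3 -c "
from h import *
snap('wrist','w1')
go(.423,.0604,.006,.2)"
```

```text
at [0.4212 0.0597 0.1522] yaw 0.202 t 1.825 grip 0.087 F [ 0.1 -0.3  0. ] -> shift [ 0.19 -0.03 14.62] spin 0.002
```

View pics/w1.png

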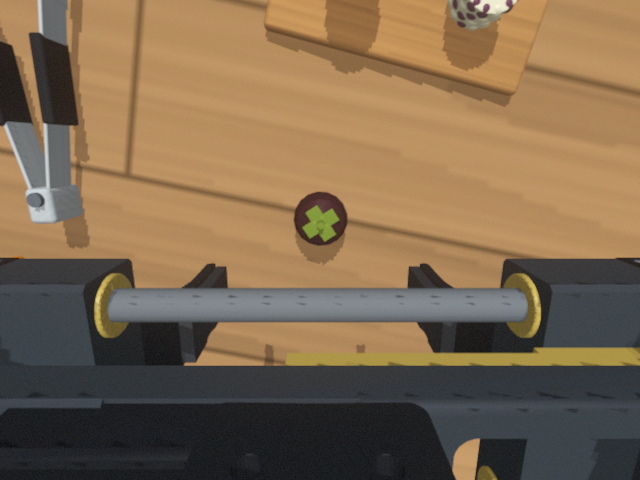

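The wrist view shows the mangosteen at (321,218), centred between the fingers at columns 225 and 410. The tongs head is at the left. I'll go down now.

Emit:
arm_command --pt "0.2 0 5 0 8.7" --pt "0.2 0 9.5 0 8.7" --pt "0.2 0 12.5 0 8.7" --pt "0.2 0 14.5 0 8.7" --pt "0.2 0 14.5 0 8.7"

```text
time: 2.45
position: [0.4232, 0.0579, 0.006]
tool_rot: [0.995, 0.098, -0.001, -0.0]
ft_force: [-0.8, -0.6, -0.4]
grip_width: 0.087
```

Emit:
arm_command --pt "0 0 0 0 3" --pt "0 0 0 0 3" --pt "0 0 0 0 3" --pt "0 0 0 0 3" --pt "0 0 0 0 3" --newtons 12

```text
time: 3.08
position: [0.4237, 0.0592, 0.0075]
tool_rot: [0.995, 0.099, 0.0, 0.0]
ft_force: [0.2, 0.1, -0.7]
grip_width: 0.0451
```

Emit:
arm_command --pt "0 0 -3 0 3" --pt "0 0 -7 0 3" --pt "0 0 -11 0 3" --pt "0 0 -12.5 0 3" --pt "0 0 -12.5 0 3"

```text
time: 3.7
position: [0.4243, 0.0591, 0.1333]
tool_rot: [0.995, 0.099, 0.002, 0.0]
ft_force: [-0.4, -0.5, -1.2]
grip_width: 0.03
```

```bash
python3 -c "
from h import *
snap('wrist','w2')
go(.59,-.283,.13,.2)"
```

```text
at [0.4235 0.0592 0.1324] yaw 0.199 t 3.75 grip 0.0299 F [-0.8  0.1  1.2] -> shift [ 9.56 36.83  0.26] spin -0.001
```

View pics/w2.png

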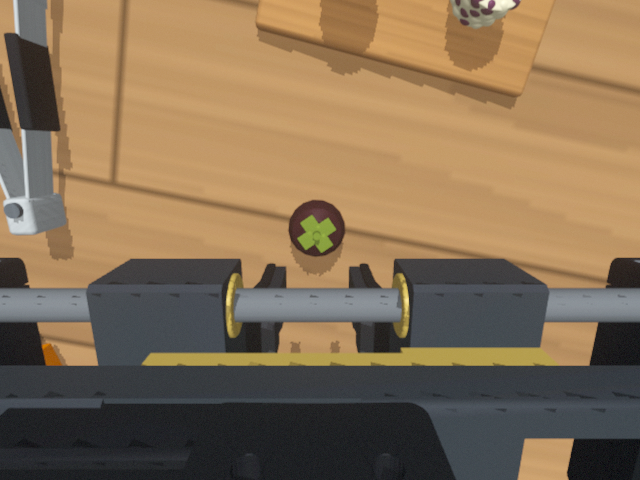

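It was missed: I lifted before the fingers had finished closing (about 70 mm/s). The mangosteen still stands at (317,228). I'll remeasure and retry.

```bash
python3 -c "
from h import *
z=load('w2');print(plane(z,317,228,.022))
P=cloud(z);M=(P[:,:,2]>.015)&(np.hypot(P[:,:,0]-.42,P[:,:,1]-.06)<.05);q=P[M];print(q.min(0),q.max(0),M.sum())
c=np.argwhere(M).mean(0)[::-1];print(c,plane(z,*c,.022))
z=load('w1');print(plane(z,321,218,.022))
p,d,m=snap('top','t2');z=load('t2');P=cloud(z);M=np.zeros((480,640),bool);M[255:300,262:308]=1;M&=(P[:,:,2]>.012)&(P[:,:,2]<.06);q=P[M];print(q.min(0),q.max(0),M.sum(),np.argwhere(M).mean(0))
cv2.imwrite('pics/t2c.png',cv2.resize(p[150:330,150:400,::-1],None,fx=3,fy=3))
go(.423,.06,.006,.2)"
```

```text
[0.42090603 0.05924605 0.022     ]
[0.39737674 0.0102327  0.01652875] [0.46565982 0.10827841 0.27608533] 76924
[307.56349124 369.07946805] [0.28672041 0.04107167 0.022     ]
[0.42185095 0.0588892  0.022     ]Traceback (most recent call last):
  File "<string>", line 7, in <module>
    p,d,m=snap('top','t2');z=load('t2');P=cloud(z);M=np.zeros((480,640),bool);M[255:300,262:308]=1;M&=(P[:,:,2]>.012)&(P[:,:,2]<.06);q=P[M];print(q.min(0),q.max(0),M.sum(),np.argwhere(M).mean(0))
                                                                                                                                                  ~~~~~^^^
    return umr_minimum(a, axis, None, out, keepdims, initial, where)
ValueError: zero-size array to reduction operation minimum which has no identity
```

Emit:
arm_command --pt "-0.2 0 0 0 8.7" --pt "-0.2 0 3 0 8.7" --pt "-0.2 0 5 0 8.7" --pt "-0.2 0 5 0 8.7" --pt "-0.2 0 6 0 8.7" --newtons 25

```text
time: 4.42
position: [0.4222, 0.0587, 0.0723]
tool_rot: [0.995, 0.099, 0.001, 0.0]
ft_force: [-0.4, -1.1, -0.1]
grip_width: 0.0721
```

Emit:
arm_command --pt "0 0 2 0 8.7" --pt "0 0 4.5 0 8.7" --pt "0 0 6 0 8.7" --pt "0 0 6.8 0 8.7" --pt "0 0 6.8 0 8.7"

```text
time: 5.05
position: [0.4216, 0.0587, 0.0041]
tool_rot: [0.995, 0.099, -0.0, -0.0]
ft_force: [0.6, 0.4, -0.5]
grip_width: 0.0871
```

Emit:
arm_command --pt "0 0 0 0 3.5" --pt "0 0 0 0 3.5" --pt "0 0 0 0 3.5" --pt "0 0 0 0 3.5" --pt "0 0 0 0 3.5"

```text
time: 5.68
position: [0.4216, 0.0587, 0.0043]
tool_rot: [0.995, 0.099, 0.0, 0.0]
ft_force: [0.2, 0.2, -1.1]
grip_width: 0.0452
```

Emit:
arm_command --pt "0 0 0 0 3.5" --pt "0 0 0 0 3.5" --pt "0 0 0 0 3.5"

```text
time: 6.05
position: [0.4215, 0.0587, 0.0042]
tool_rot: [0.995, 0.099, -0.0, -0.0]
ft_force: [0.2, 0.1, -0.6]
grip_width: 0.0447
```

Emit:
arm_command --pt "0 0 -2 0 3.5" --pt "0 0 -5 0 3.5" --pt "0 0 -9 0 3.5" --pt "0 0 -12.5 0 3.5" --pt "0 0 -12.5 0 3.5"

```text
time: 6.68
position: [0.4233, 0.0586, 0.1313]
tool_rot: [0.995, 0.099, 0.003, 0.001]
ft_force: [0.5, 0.4, -1.4]
grip_width: 0.0449
```

```bash
python3 -c "
from h import *
go(.59,-.283,.13,.2)"
```

```text
at [0.4233 0.0586 0.1313] yaw 0.199 t 6.675 grip 0.0449 F [ 0.5  0.4 -1.4] -> shift [ 9.59 36.78  0.25] spin -0.001
```

Emit:
arm_command --pt "1.2 4.6 0 0 3.5" --pt "2.4 9.2 0 0 3.5" --pt "3.6 13.8 0 0 3.5" --pt "4.8 18.4 0 0 3.5" --pt "6 23 0 0 3.5"

```text
time: 7.3
position: [0.5252, -0.1559, 0.1273]
tool_rot: [0.995, 0.099, -0.001, -0.001]
ft_force: [1.2, 0.1, -0.6]
grip_width: 0.0446
```

Emit:
arm_command --pt "1.2 4.6 0 0 3.5" --pt "2.4 9.2 0 0 3.5" --pt "3.4 12.8 0 0 3.5" --pt "3.6 13.8 0 0 3.5" --pt "3.6 13.8 0 0 3.5"

```text
time: 7.92
position: [0.5871, -0.2822, 0.1275]
tool_rot: [0.995, 0.099, -0.001, -0.001]
ft_force: [-0.4, 0.7, -0.7]
grip_width: 0.0451
```

```bash
python3 -c "
from h import *
snap('wrist','w3')
go(.59,-.283,.035,.2)"
```

```text
at [ 0.5869 -0.2813  0.1278] yaw 0.199 t 7.975 grip 0.0447 F [ 0.2 -0.3 -1.4] -> shift [0.3  0.25 9.28] spin -0.001
```

View pics/w3.png

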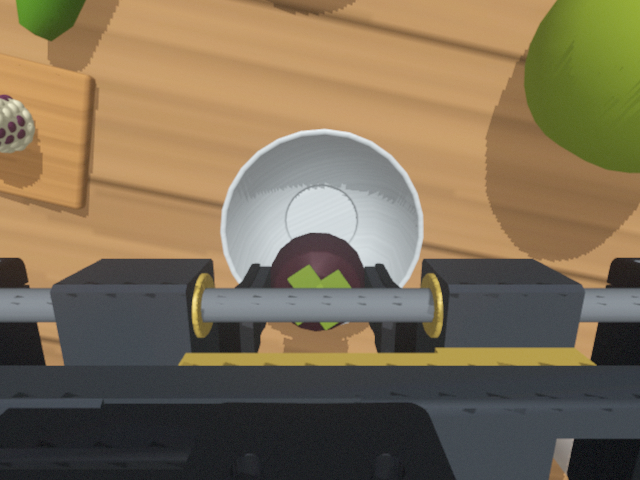

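Emit:
arm_command --pt "0.3 0.2 3 0 3.5" --pt "0.3 0.2 6 0 3.5" --pt "0.3 0.2 8 0 3.5" --pt "0.3 0.2 8.6 0 3.5" --pt "0.3 0.2 8.6 0 3.5"

```text
time: 8.6
position: [0.5917, -0.2841, 0.0434]
tool_rot: [0.995, 0.099, -0.0, -0.0]
ft_force: [1.0, -0.5, 0.5]
grip_width: 0.0448
```

Emit:
arm_command --pt "0 0 0 0 5.7" --pt "0 0 0 0 5.7" --pt "0 0 0 0 5.7" --pt "0 0 -1 0 5.7" --pt "0 0 -3 0 5.7"

```text
time: 9.22
position: [0.5912, -0.2842, 0.0737]
tool_rot: [0.995, 0.099, -0.001, -0.001]
ft_force: [0.7, -0.3, -0.1]
grip_width: 0.057
```

Emit:
arm_command --pt "0 0 -4 0 5.7" --pt "0 0 -9 0 8.7" --pt "0 0 -9 0 8.7"

```text
time: 9.6
position: [0.5952, -0.2867, 0.1702]
tool_rot: [0.995, 0.099, 0.005, 0.004]
ft_force: [0.6, 0.2, 0.0]
grip_width: 0.0697
```

```bash
python3 -c "
from h import *
snap('wrist','w4')
snap('scene','s4')
go(.475,.285,.17,.22)"
```

```text
at [ 0.592  -0.2846  0.1651] yaw 0.199 t 9.7 grip 0.0779 F [-0.5 -0.6 -0.1] -> shift [ -0.21 -58.15  -0.6 ] spin -0.021
```

View pics/w4.png

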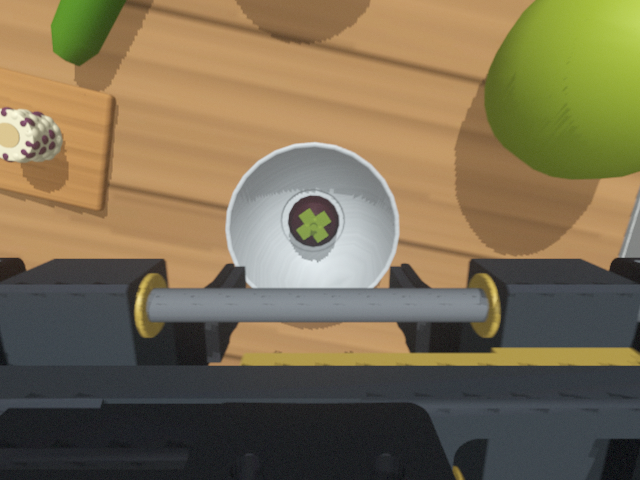

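View pics/s4.png

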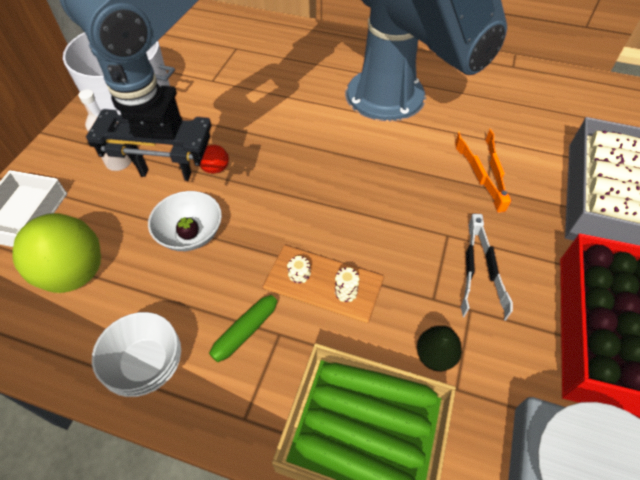

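The mangosteen sits upright in the bowl: wrist view (313,220), scene (187,228). Next, the tongs.

Emit:
arm_command --pt "0 -5.5 0 0 8.7" --pt "0 -11.5 0 0 8.7" --pt "0 -17.5 0 0 8.7" --pt "0 -23.5 0 0 8.7" --pt "0 -29.5 0 0 8.7"

```text
time: 10.32
position: [0.5316, 0.0067, 0.162]
tool_rot: [0.995, 0.099, -0.002, -0.001]
ft_force: [1.3, 0.6, -0.8]
grip_width: 0.0868
```

Emit:
arm_command --pt "0 -6 0 0 8.7" --pt "0 -12 0 0 8.7" --pt "0 -18 0 0 8.7" --pt "0 -24 0 0 8.7" --pt "-0.2 -29 0 -0.02 8.7"

```text
time: 10.95
position: [0.4723, 0.2904, 0.162]
tool_rot: [0.994, 0.11, -0.002, 0.0]
ft_force: [0.9, -1.0, -0.0]
grip_width: 0.0869
```

Emit:
arm_command --pt "0 -2.5 0 0 8.7" --pt "0 -2.5 0 0 8.7" --pt "0 -2.5 0 0 8.7"

```text
time: 11.32
position: [0.4681, 0.3121, 0.1624]
tool_rot: [0.994, 0.109, -0.001, 0.001]
ft_force: [-0.2, -0.2, -0.0]
grip_width: 0.0868
```

```bash
python3 -c "
from h import *
go(.488,.3135,.05,.22)
snap('wrist','w5')"
```

```text
at [0.4681 0.3121 0.1624] yaw 0.219 t 11.325 grip 0.0868 F [-0.2 -0.2 -0. ] -> shift [ 1.99  0.28 11.23] spin -0.001
```

View pics/w5.png

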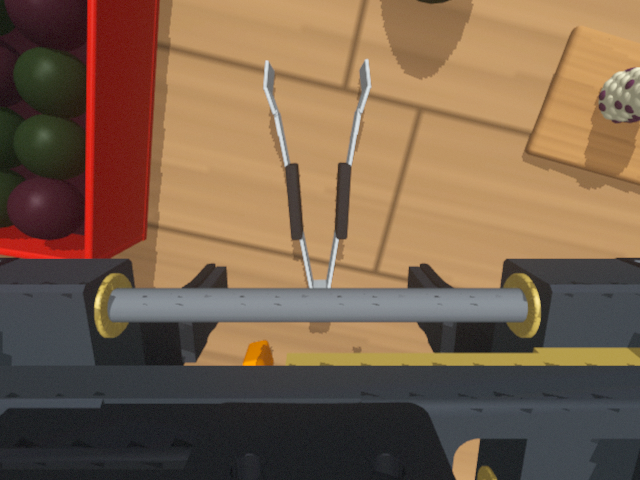

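```bash
python3 -c "
from h import *
z=load('w5');P=cloud(z)
L=plane(z,294,201,.03);R=plane(z,343,201,.03);m=(L+R)/2;print(L,R,m)
a=plane(z,268,75,.03);b=plane(z,367,75,.03);t=(a+b)/2;print('tips far',a,b,t,np.hypot(*(a-b)[:2]))
h=plane(z,319,287,.03);print('head',h)
print('yaw',np.arctan2(*(t-h)[1::-1]),np.arctan2(*(m-h)[1::-1]),'perp',np.arctan2(-(L-R)[0],(L-R)[1]))
v=z['p'].astype(int).sum(2)
M=np.zeros((480,640),bool);M[155:250,275:365]=1
M&=(v<170)&(P[:,:,2]>.03)
q=P[M];print('sleeves',q.min(0).round(3),q.max(0).round(3),np.argwhere(M).min(0),np.argwhere(M).max(0))
c,l,s,ce=cv2.connectedComponentsWithStats(M.astype(np.uint8))
for i in range(1,c):
  if s[i,4]>30:print(ce[i],s[i],P[l==i].mean(0).round(4))
go(m[0],m[1],.05,.22)
"
```

```text
[0.47894791 0.33625913 0.03      ] [0.48841519 0.29383168 0.03      ] [0.48368155 0.3150454  0.03      ]
tips far [0.57587207 0.37795425 0.03      ] [0.59346302 0.29906807 0.03      ] [0.58466754 0.33851116 0.03      ] 0.08082370040009668
head [0.40403311 0.2967151  0.03      ]
yaw 0.22738323632882043 0.22620149518529462 perp 0.2195437859361927
sleeves [0.449 0.29  0.03 ] [0.519 0.348 0.04 ] [165 286] [238 340]
[297.63492063 184.6984127 ] [296 165   4  39  63] [0.4945 0.3359 0.0363]
at [0.4685 0.3118 0.1626] yaw 0.218 t 11.375 grip 0.087 F [ 0.3 -0.4  0.6] -> shift [ 1.57  0.   11.26] spin -0.002
```

Emit:
arm_command --pt "1.0 0 4 0 8.7" --pt "1.7 0 8 0 8.7" --pt "1.7 0 12 0 8.7" --pt "1.7 0 15 0 8.7" --pt "1.7 0 15.7 0 8.7"

```text
time: 12.0
position: [0.4843, 0.3147, 0.0043]
tool_rot: [0.994, 0.108, -0.002, 0.001]
ft_force: [-0.5, -0.5, 0.1]
grip_width: 0.0866
```

Emit:
arm_command --pt "0 0 0 0 6" --pt "0 0 0 0 6" --pt "0 0 0 0 6" --pt "0 0 0 0 6" --pt "0 0 0 0 6" --newtons 25

```text
time: 12.62
position: [0.4855, 0.3169, 0.0067]
tool_rot: [0.994, 0.109, 0.0, -0.0]
ft_force: [0.2, 0.0, 0.6]
grip_width: 0.0606
```

```bash
python3 -c "
from h import *
go(.484,.3145,.005,.222)
snap('wrist','w6')
"
```

```text
at [0.4855 0.3169 0.0067] yaw 0.219 t 12.625 grip 0.0606 F [0.2 0.  0.6] -> shift [-0.2   0.2   0.17] spin -0.003
```

View pics/w6.png

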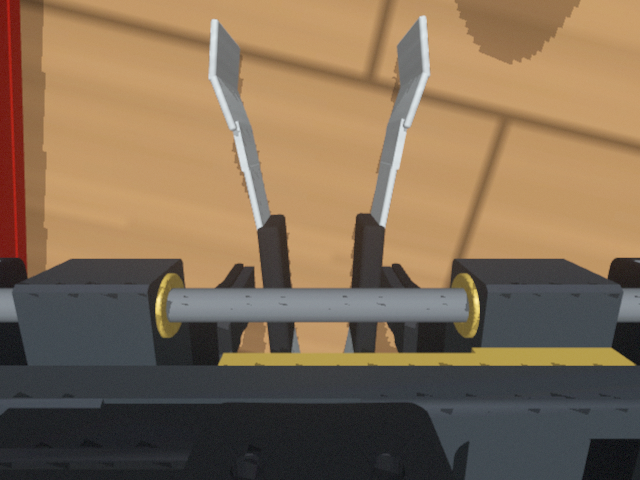

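Both sleeves lie symmetrically between the fingers. I'll close to half-open.

Emit:
arm_command --pt "-0.1 0.1 0 0 4.7" --pt "-0.1 0.1 0 0 4.7" --pt "-0.1 0.1 0 0 4.7" --pt "-0.1 0.1 0 0 4.7" --pt "-0.1 0.1 0 0 4.7"

```text
time: 13.3
position: [0.4848, 0.3156, 0.0063]
tool_rot: [0.994, 0.109, 0.0, -0.0]
ft_force: [0.0, 0.7, -0.3]
grip_width: 0.0471
```

Emit:
arm_command --pt "0 0 0 0 4.7" --pt "0 0 -1 0 4.7" --pt "0 0 -2.5 0 4.7" --pt "0 0 -4 0 4.7" --pt "0 0 -4 0 4.7"

```text
time: 13.92
position: [0.4859, 0.3161, 0.0483]
tool_rot: [0.994, 0.109, 0.002, -0.001]
ft_force: [0.1, 0.5, -2.0]
grip_width: 0.0472
```

```bash
python3 -c "
from h import *
go(.535,.077,.15,.222)
snap('wrist','w7');snap('scene','s7')
z=load('s7');cv2.imwrite('pics/s7c.png',cv2.resize(z['p'][90:350,300:640,::-1],None,fx=2.3,fy=2.3))
"
```

```text
at [0.4859 0.3161 0.0483] yaw 0.219 t 13.925 grip 0.0472 F [ 0.1  0.5 -2. ] -> shift [ -0.36  24.4  -10.19] spin -0.003
```

View pics/w7.png

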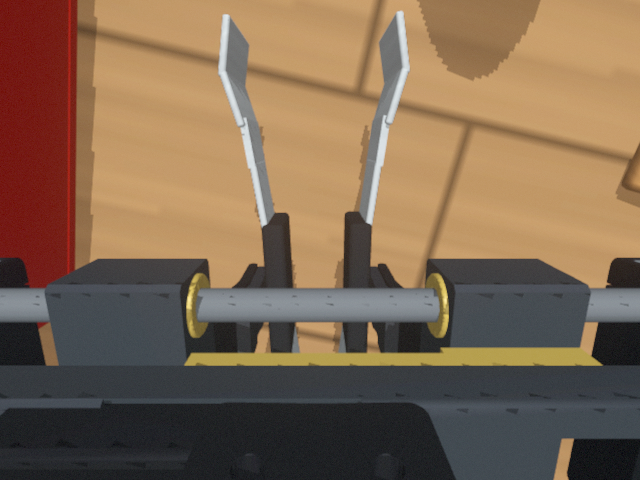

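View pics/s7c.png

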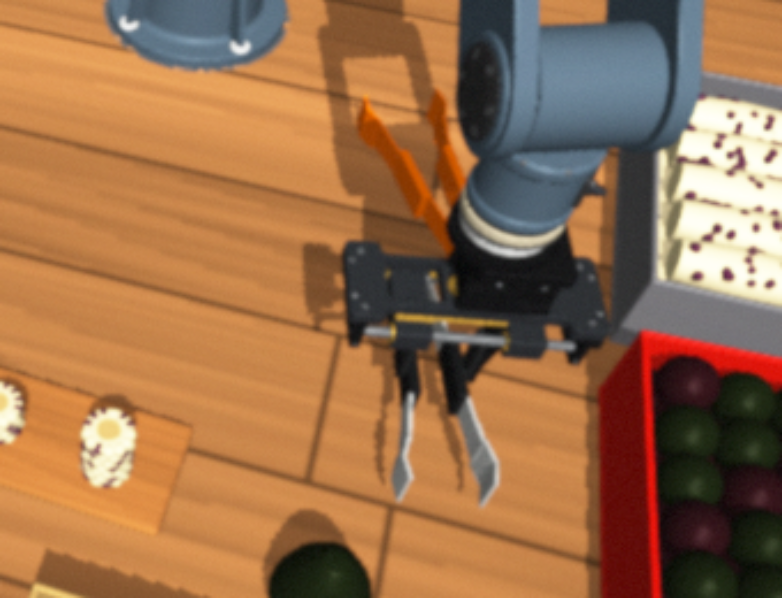

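```bash
python3 -c "
from h import *
from scipy.spatial.transform import Rotation as R
o=robot.get_obs();m=R.from_quat(o['tool_rot']).as_matrix()
z=load('w7');zt=o['position'][2]-.0063+.04
for uv in [(225,17),(400,14),(222,72),(408,70),(264,222),(372,222)]:
  p=plane(z,*uv,zt);print(uv,np.round(m.T@(p-o['position'])*1000,1))
"
```

```text
(225, 17) [112.6 -35.8 -33.6]
(400, 14) [113.7  30.3 -33.6]
(222, 72) [ 93.4 -38.2 -33.6]
(408, 70) [ 94.1  34.5 -33.6]
(264, 222) [ 33.5 -23.8 -33.7]
(372, 222) [ 33.5  22.7 -33.7]
```

Emit:
arm_command --pt "0 0 -2 0 4.7" --pt "0 1 -5 0 4.7" --pt "0 4 -8 0 4.7" --pt "0 8 -9 0 4.7" --pt "0 12 -9 0 4.7"

```text
time: 14.65
position: [0.5112, 0.1976, 0.1369]
tool_rot: [0.994, 0.11, 0.001, -0.0]
ft_force: [-1.1, 0.4, -0.8]
grip_width: 0.0473
```

Emit:
arm_command --pt "0 4 0 0 4.7" --pt "-0.2 8 0 0 4.7" --pt "-0.4 12 0 0 4.7" --pt "-0.5 14.5 0 0 4.7" --pt "-0.5 14.5 0 0 4.7"

```text
time: 15.28
position: [0.5373, 0.0542, 0.1357]
tool_rot: [0.994, 0.108, -0.0, -0.0]
ft_force: [-0.9, -0.2, -0.7]
grip_width: 0.0473
```

```bash
python3 -c "
from h import *
go(.539,.0547,.028,.219)
snap('wrist','w8');snap('scene','s8');snap('top','t8')
z=load('s8');cv2.imwrite('pics/s8c.png',cv2.resize(z['p'][130:350,200:480,::-1],None,fx=2.7,fy=2.7))
"
```

```text
at [0.5373 0.0542 0.1357] yaw 0.216 t 15.275 grip 0.0473 F [-0.9 -0.2 -0.7] -> shift [ 1.900e-01 -1.000e-02  1.077e+01] spin -0.003
```

View pics/w8.png

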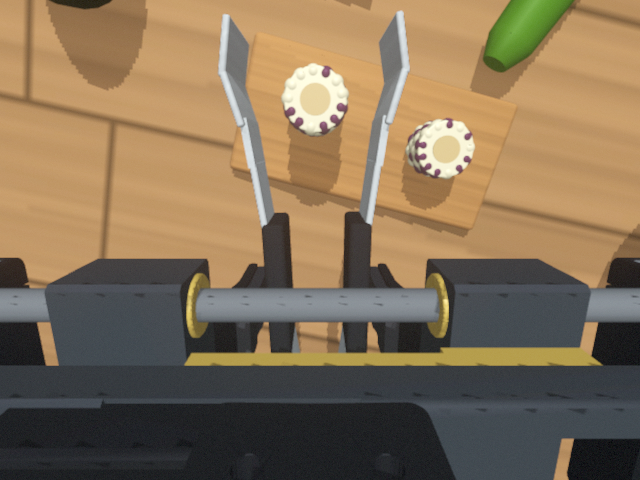

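View pics/s8c.png

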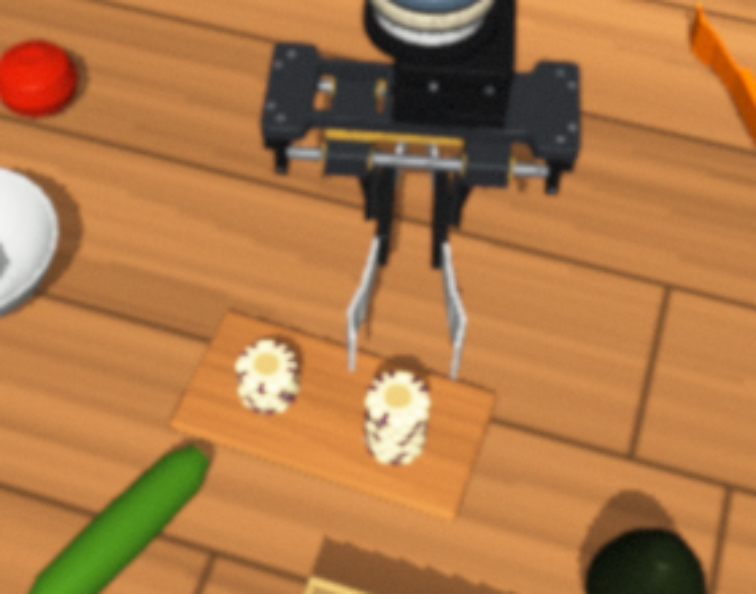

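```bash
python3 -c "
from h import *
from scipy.spatial.transform import Rotation as R
o=robot.get_obs();m=R.from_quat(o['tool_rot']).as_matrix()
z=load('w8');p=plane(z,315,99,.072);print(p,np.round(m.T@(p-o['position'])*1000,1))
zt=o['position'][2]+.0337
for uv in [(225,16),(401,13),(222,72),(408,70)]:
  p=plane(z,*uv,zt);print(uv,np.round(m.T@(p-o['position'])*1000,1))
z=load('t8');p=plane(z,279,194,.072);print(p,np.round(m.T@(p-o['position'])*1000,1))
go(.539,.0547,.028,.219)
"
```

```text
[0.62796846 0.07629666 0.072     ] [93.6  0.7 63.8]
(225, 16) [111.4 -32.1 -33.8]
(401, 13) [112.2  33.3 -33.9]
(222, 72) [ 92.1 -34.6 -33.8]
(408, 70) [ 92.6  37.1 -33.8]
[0.62382277 0.07535328 0.072     ] [89.4  0.7 63.8]
at [0.5365 0.0566 0.1359] yaw 0.219 t 15.425 grip 0.0469 F [-0.3 -0.1 -0.7] -> shift [ 0.21  0.25 10.79] spin 0.0
```

In the tool frame the corn is centred between the tips: corn at (93.6, 0.7) mm, tips at about (93, 1). I'll descend straight down.

Emit:
arm_command --pt "0.1 0 2.5 0 4.7" --pt "0.1 0 5 0 4.7" --pt "0.1 0 7.5 0 4.7" --pt "0.1 0 9.8 0 4.7" --pt "0.1 0 10.7 0 4.7"

```text
time: 16.05
position: [0.5369, 0.0573, 0.028]
tool_rot: [0.994, 0.11, -0.001, -0.0]
ft_force: [0.3, 0.6, -1.4]
grip_width: 0.047
```

Emit:
arm_command --pt "0 0 0 0 4.7" --pt "0 0 0 0 4.7"

```text
time: 16.3
position: [0.5389, 0.0563, 0.03]
tool_rot: [0.994, 0.109, 0.001, 0.0]
ft_force: [-0.5, 0.5, -0.0]
grip_width: 0.0473
```

```bash
python3 -c "
from h import *
go(.539,.0547,.028,.219)
snap('wrist','w9')
"
```

```text
at [0.5389 0.0563 0.03  ] yaw 0.219 t 16.3 grip 0.0473 F [-0.5  0.5 -0. ] -> shift [-0.02  0.16  0.2 ] spin 0.0
```

View pics/w9.png

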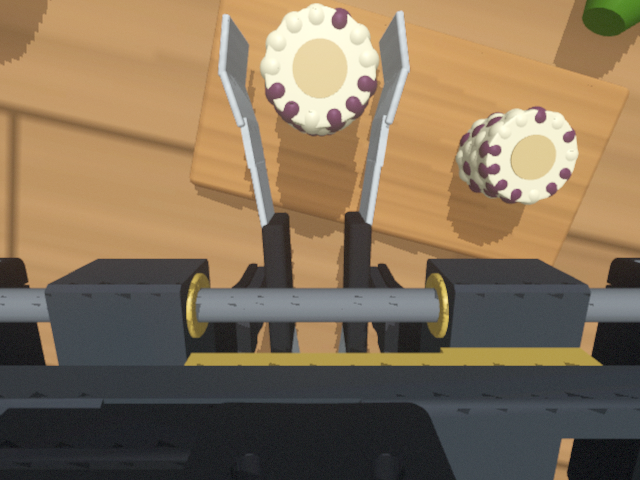

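```bash
python3 -c "
from h import *
from scipy.spatial.transform import Rotation as R
o=robot.get_obs();m=R.from_quat(o['tool_rot']).as_matrix()
z=load('w9');p=plane(z,320,68,.072);print(p,np.round(m.T@(p-o['position'])*1000,1))
zt=o['position'][2]+.0337
for uv in [(225,16),(401,13),(222,72),(408,70),(238,122),(390,122)]:
  p=plane(z,*uv,zt);print(uv,np.round(m.T@(p-o['position'])*1000,1))
"
```

```text
[0.62838503 0.07589108 0.072     ] [ 91.7   0.2 -41.7]
(225, 16) [111.1 -35.3 -33.5]
(401, 13) [112.2  30.3 -33.5]
(222, 72) [ 91.8 -37.6 -33.6]
(408, 70) [ 92.5  34.2 -33.5]
(238, 122) [ 73.3 -32.4 -33.6]
(390, 122) [ 73.4  28.2 -33.6]
```

Emit:
arm_command --pt "0.1 0.2 0 0 4.2" --pt "0.1 0.2 0 0 3.8" --pt "0.1 0.2 0 0 3.5" --pt "0.1 0.2 0 0 3.2" --pt "0.1 0.2 0 0 2.8" --newtons 35

```text
time: 16.98
position: [0.5397, 0.0543, 0.0293]
tool_rot: [0.994, 0.109, 0.0, 0.0]
ft_force: [-0.3, 0.4, -0.6]
grip_width: 0.0345
```

Emit:
arm_command --pt "0 0 0 0 2.5" --pt "0 0 0 0 2.5" --pt "0 0 0 0 2.5" --pt "0 0 0 0 2.5"

```text
time: 17.48
position: [0.5396, 0.0542, 0.0292]
tool_rot: [0.994, 0.109, -0.0, -0.0]
ft_force: [0.1, -0.4, -1.2]
grip_width: 0.0346
```

```bash
python3 -c "
from h import *
go(.539,.0547,.028,.219)
snap('wrist','w10');snap('scene','s10')
z=load('s10');cv2.imwrite('pics/s10c.png',cv2.resize(z['p'][130:350,200:480,::-1],None,fx=2.7,fy=2.7))
"
```

```text
at [0.5396 0.0542 0.0292] yaw 0.219 t 17.475 grip 0.0346 F [ 0.1 -0.4 -1.2] -> shift [-0.05 -0.06  0.12] spin -0.0
```

View pics/w10.png

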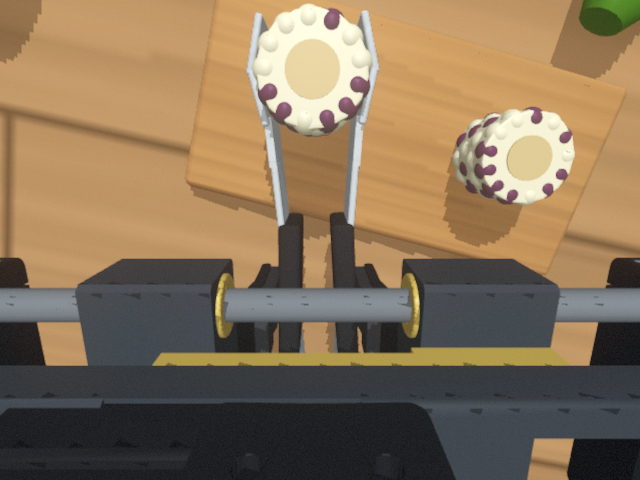

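View pics/s10c.png

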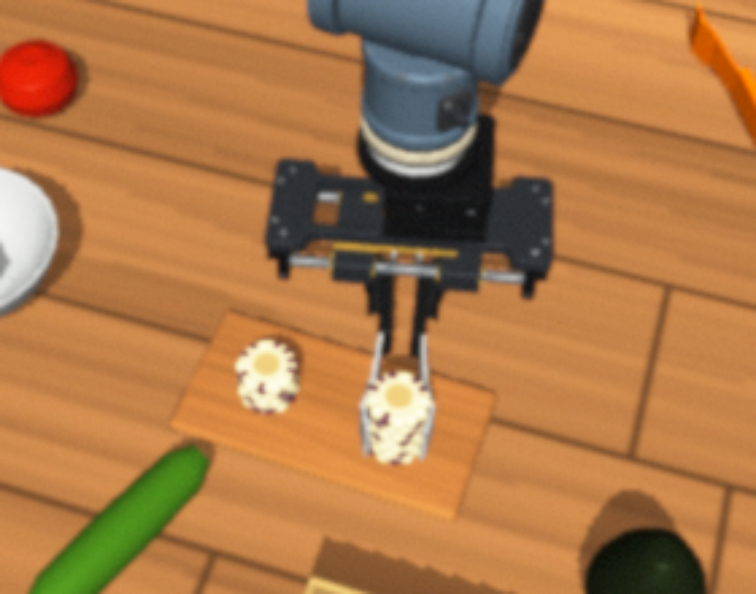

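Both tips are clamped on the corn, with the fingers stopped at 34.6 mm against the expected ~35. I'll lift slowly with a slightly firmer grip.

Emit:
arm_command --pt "0 0 0 0 2.5" --pt "0 0 0 0 2.5" --pt "0 0 -0.4 0 2.5" --pt "0 0 -1 0 2.5" --pt "0 0 -2 0 2.5" --newtons 45

```text
time: 18.2
position: [0.5393, 0.0543, 0.0496]
tool_rot: [0.994, 0.109, -0.0, -0.0]
ft_force: [0.1, -1.3, -1.7]
grip_width: 0.0339
```

Emit:
arm_command --pt "0 0 -1.2 0 2.5" --pt "0 0 -2.4 0 2.5" --pt "0 0 -3.6 0 2.5" --pt "0 0 -4.8 0 2.5" --pt "0 0 -6 0 2.5"

```text
time: 18.82
position: [0.5396, 0.0543, 0.1101]
tool_rot: [0.994, 0.109, 0.0, 0.0]
ft_force: [-0.0, 0.6, -2.2]
grip_width: 0.034
```

Emit:
arm_command --pt "0 0 -1 0 2.5" --pt "0 0 -1.8 0 2.5" --pt "0 0 -2.1 0 2.5" --pt "0 0 -2.1 0 2.5" --pt "0 0 -2.1 0 2.5"

```text
time: 19.45
position: [0.5393, 0.0543, 0.1299]
tool_rot: [0.994, 0.109, -0.0, -0.0]
ft_force: [0.1, -0.0, -2.0]
grip_width: 0.034
```

```bash
python3 -c "
from h import *
go(.539,.0547,.129,.219)
snap('wrist','w11');snap('scene','s11')
z=load('s11');cv2.imwrite('pics/s11c.png',cv2.resize(z['p'][100:350,150:480,::-1],None,fx=2.3,fy=2.3))
P=cloud(z);M=(P[:,:,2]>.09)&(P[:,:,0]>.6)&(P[:,:,0]<.67)&(P[:,:,1]>.03)&(P[:,:,1]<.12);q=P[M];print(q.min(0),q.max(0),M.sum())
"
```

```text
at [0.5393 0.0543 0.1299] yaw 0.219 t 19.45 grip 0.034 F [ 0.1 -0.  -2. ] -> shift [-0.02 -0.05  0.09] spin -0.0
[0.60033085 0.05155634 0.11131159] [0.65542449 0.10288176 0.17512247] 992
```

View pics/w11.png

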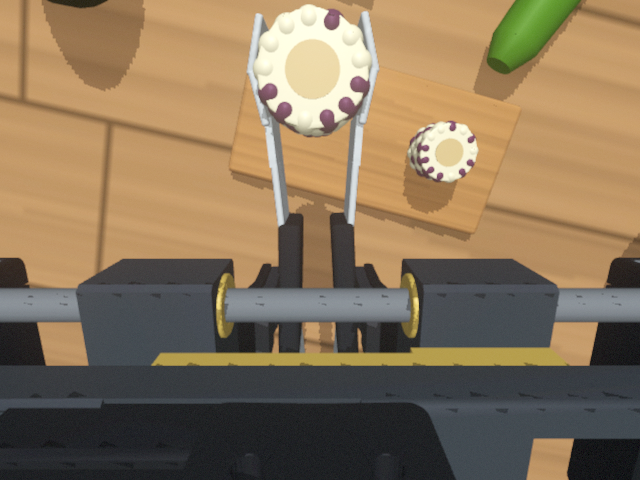

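View pics/s11c.png

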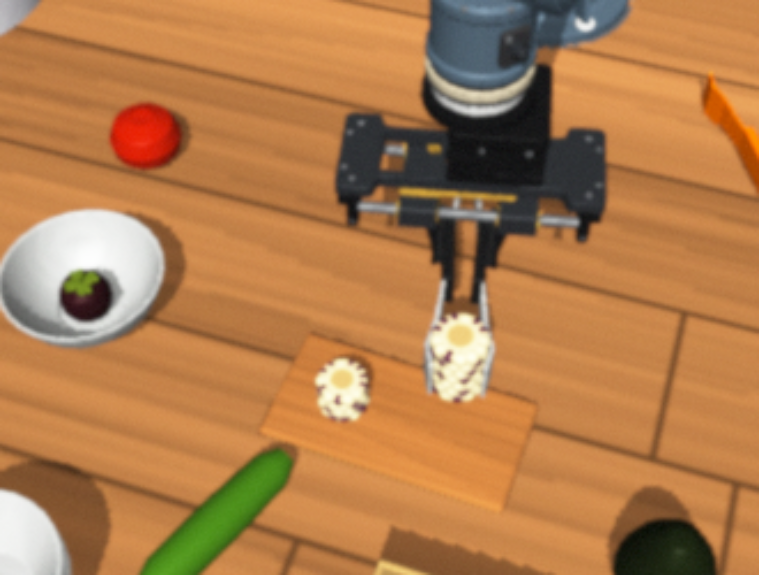

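The corn hangs upright between the tips, spanning z 0.112 to 0.173, about 10 cm above the board. The mangosteen is in the upright bowl and the other produce looks unmoved. I'll hold a moment, then hand in.

Emit:
arm_command --pt "0 0 0 0 2.5" --pt "0 0 0 0 2.5" --pt "0 0 0 0 2.5" --pt "0 0 0 0 2.5" --pt "0 0 0 0 2.5"

```text
time: 20.18
position: [0.5397, 0.0542, 0.1303]
tool_rot: [0.994, 0.109, 0.0, -0.0]
ft_force: [0.4, 0.0, -2.0]
grip_width: 0.0343
```

```bash
python3 -c "
from h import *
snap('scene','s12')
z=load('s12');P=cloud(z);M=(P[:,:,2]>.09)&(P[:,:,0]>.6)&(P[:,:,0]<.67)&(P[:,:,1]>.03)&(P[:,:,1]<.12);q=P[M];print(q.min(0),q.max(0),M.sum())
print(robot.get_obs()['grip_width']);print(robot.hand_in())
"
```

```text
[0.60039232 0.05082669 0.11412068] [0.65760633 0.10283049 0.17550791] 985
0.0340567820707773
the job is handed in; nothing more can be done
None
```

The order is made up and handed in at about 20 s. The mangosteen went into the steel bowl first. The tongs then picked up the taller corn piece, and the gripper itself never came near it.

**Missed grasp:** my first try at the mangosteen failed because I lifted before the fingers had finished closing. The fruit stayed within about 2 mm of its place, and the second try held.

**Last checks:**
- **Corn:** it hangs upright between the tips, underside at about z = 0.11 m, roughly 10 cm above the board. It read steady over the last 0.7 s, to within about 3 mm of depth noise.
- **Grip:** the gripper is set to 45 N, and the sleeves read 34 mm apart against the expected 35 mm. The steady 2 N downward pull on the wrist matches the weight of the tongs plus the corn.
- **Rest of the scene:** the last scene picture I viewed, just before the final hold, shows the mangosteen in the upright bowl. The short corn, tomato, cucumber and avocado look where they were, judged by eye rather than measured again.

No check failed or disagreed at the end.

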